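# Make up two door-hardware kits

### The arm

A 6-joint arm with a two-finger parallel gripper is mounted at the origin on the work surface. World frame = base frame: x ahead of the robot, y to its left, z up, the work surface at z = 0. Lengths are in m, angles in rad, forces in N, time in s.
With the tool pointing down it reaches from about 0.35 to 0.975 m from the base axis. Payload 4.9 kg.
Tool frame: the origin (TCP) lies midway between the tips of the shut fingers; the grasp point (between the pads) lies 19 mm behind it; z points along the fingers, y is the line along which they close (so a half turn about z gives the same grasp; the last joint's range is limited). The gripper opens to 85 mm and grips with 20 to 120 N. Pads are 22 mm wide; open, the fingers measure 114 mm over their backs; the gripper's body (76 mm by 85 mm) begins 54 mm behind the grasp point. The pads swing forward as they close: fully open they stand 13 mm farther back than shut.
Start: joints at [1.115, 0.053, 1.613, -0, 1.476, -0.119], TCP at [0.207, 0.59, 0.231] pointing down, gripper open.
Joint ranges: [-3.01, 3.01], [-1.01, 2.22], [0.06, 2.58], [-1.02, 4.17], [0.09, 2.62], [-3.14, 3.14]. Speed limits (rad/s): [2.57, 2.57, 3.14, 3.14, 3.14, 3.14].

### API

Orientations are given as a unit quaternion [w, x, y, z].
In Python, from plant import manip gives the robot as it stands.
- The arm moves only by the tool move_arm, never from a script. Its argument "increments" is one flat list of numbers, 5 for each row, row after row: the shift along the tool's x, y, z in mm, then the turn about the tool's z in rad, then the opening, from 0 (shut) to 1 (fully open). In form: [tx, ty, tz, spin, jaw, tx, ty, tz, spin, jaw, ...]. A call has 1 to 8 rows; each row shifts and turns the commanded pose from where the row before left it, along the tool's axes as they then stand; what a row does not reach is not made up. A row lasts 1/12 s, in which the tool goes at most 41.7 mm and 7.16 degrees, less where a joint would pass 70% of its speed; a pose out of reach is approached as far as the arm can. A call with a gripper value outside its range is refused whole. The fingers move at their own pace and stop on an object; the grip force is fixed at half the most. Time passes only in rows, so rows that do not move let the fingers close. It gives the time, the measured TCP pose, the force, the opening and the grip force at its end, in the units of the state.
- manip.state(): the state, without advancing time (a new reading comes with each control period).
- manip.grab_frame(name): name is "scene" or "side" or "wrist"; returns a dict with "image" (400x640x3 uint8, blue, green, red), "fov_y" (degrees; the focal length in pixels is half the picture's height over the tangent of half this angle, whatever the lens; pixels are square), "cx", "cy" (the principal point, pixels), "eye" and "rotation" of the camera in the world; the wrist camera has in their place "T_tool_cam" (4x4, takes a point from camera to tool coordinates, whose origin is the TCP and whose axes are the flange's). Camera axes: x right, y down, z forward; pixel columns grow to the right and rows downward; lengths in m; the calibration is good to about 2 mm. A picture is of the moment at which its call begins: read the wrist's pose just before it. There is no depth.
- manip.job_done(): hands the job in; it is judged then, once.
The state is a dict: "time": time; "joint_pos": joint angles; "joint_vel": joint speeds; "joint_efforts": joint torques, N m; "tool_pos": TCP position; "tool_rot": TCP orientation; "contact_force": force on the tool from outside, world axes, zero at the start; "ft_torque": the same for the moment, N m; "gripper_width": opening from 0.0 (shut) to 1.0 (fully open); "grasp_force": force on a finger pad.
Only numpy, scipy, OpenCV 4.12 (cv2) and the standard library are available. Lean on these libraries where they do the work, as an engineer would, in place of code of your own. Each camera call takes 0.05 s, during which the arm holds its last target. There are 200 camera calls.

### The job

Make up two kits: in the red tray, the slide latch whose bolt sticks out in the wide bay and the brass knob in the narrow bay; in the blue tray, the latch whose bolt is drawn in goes in the wide bay, and the black knob and the dark steel pull handle in the narrow cork-lined bay. Set each down gently without dropping, latches flat and the rest upright on the bay floor, and keep each bolt as you found it. Leave the silvery knob where it is.

Things in the scene. Friction and masses are not known exactly. Their poses are not given: they have to be found in the camera images.
- red_tray: Red sheet-metal kit tray, fixed. Outside 139 (x) x 176 (y) mm; walls, divider and floor 3 thick; walls and divider 10 high from the bench. Origin: centre of underside, z up. A divider along y makes a wide bay (74 x 170, centre at x = -29.5 mm) and a narrow bay, floor lined in brown cork (56 x 170, centre at x = +38.5 mm).
- blue_tray: Blue sheet-metal kit tray, fixed. Outside 139 (x) x 176 (y) mm; walls, divider and floor 3 thick; walls and divider 10 high from the bench. Origin: centre of underside, z up. A divider along y makes a wide bay (74 x 170, centre at x = -29.5 mm) and a narrow bay, floor lined in brown cork (56 x 170, centre at x = +38.5 mm).
- latch_out: Slide latch, bolt OUT: tip 22-28 mm beyond the plate's +x end. Black plate 80 (x) x 30 x 4 mm, on it a centred black housing 56 (x) x 24 (y), top 22 up, gripped by its width. Steel bolt, 10 thick, axis 12 up, slides along x; its ball on a stem stands over the housing, top 38 up. Origin: centre of plate's underside; +x: where the bolt comes out; z up. 180 g.
- latch_in: Slide latch, bolt drawn IN: tip 0-4 mm beyond the plate's +x end. Black plate 80 (x) x 30 x 4 mm, on it a centred black housing 56 (x) x 24 (y), top 22 up, gripped by its width. Steel bolt, 10 thick, axis 12 up, slides along x; its ball on a stem stands over the housing, top 38 up. Origin: centre of plate's underside; +x: where the bolt comes out; z up. 180 g.
- bolt_out (a joint): Slide of the bolt in latch_out, m: 0 drawn in (tip flush with the plate's end, ball 14 mm to -x of the middle), 0.028 fully out. Friction of 2 N holds it.
- bolt_in (a joint): Slide of the bolt in latch_in, m: 0 drawn in, 0.028 fully out. Friction of 2 N holds it.
- brass_knob: Yellow brass furniture knob standing on its foot: 28 mm foot, narrow neck, round head 32 mm across from 17 to 29 mm up, flat top at 32 mm. Origin: centre of its foot's underside, z up. About 60 g.
- black_knob: Black plastic furniture knob standing on its foot: 28 mm foot, narrow neck, round head 32 mm across from 17 to 29 mm up, flat top at 32 mm. Origin: centre of its foot's underside, z up. About 60 g.
- steel_knob: Silvery metal furniture knob standing on its foot: 28 mm foot, narrow neck, round head 32 mm across from 17 to 29 mm up, flat top at 32 mm. Origin: centre of its foot's underside, z up. About 60 g. Not wanted in any kit: it stays where it is.
- pull_handle: Dark steel pull handle standing on its two feet like a bridge: a straight bar 92 (x) x 11 (y) x 10 mm, its top 40 mm above the bench, on two 10 mm legs at x = +-40 mm with round feet of 20 mm (100 mm long over the feet). Origin: on the bench plane midway between the feet, z up. About 90 g.
There are look-alikes about, which are no part of the job. Of the things that look like the brass_knob, the smaller one is meant.

How it is judged:
At the end, for the whole second after the job is handed in: Each part is in its kit bay, released, still, upright within 0.12 rad, origin under 7 mm above the tray's underside: latches within 24 mm of the wide bay's centre line, others 20 mm of the narrow bay's. bolt_out stays above 18 mm, bolt_in below 9 mm; steel_knob moves under 20 mm (x of latch_out in the frame of red_tray between -0.0535 and -0.0055 m and y of latch_out in the frame of red_tray between -0.05 and 0.05 m and z of each of latch_out, brass_knob in the frame of red_tray below 0.007 m and angle between each of latch_out, brass_knob, latch_in, black_knob, pull_handle's own z axis and vertical below 0.12 rad and linear speed of each of latch_out, brass_knob, latch_in, black_knob, pull_handle below 0.02 m/s and x of brass_knob in the frame of red_tray between 0.018 and 0.059 m and y of brass_knob in the frame of red_tray between -0.075 and 0.075 m and x of latch_in in the frame of blue_tray between -0.0535 and -0.0055 m and y of latch_in in the frame of blue_tray between -0.05 and 0.05 m and z of each of latch_in, black_knob, pull_handle in the frame of blue_tray below 0.007 m and x of black_knob in the frame of blue_tray between 0.018 and 0.059 m and y of black_knob in the frame of blue_tray between -0.075 and 0.075 m and x of pull_handle in the frame of blue_tray between 0.018 and 0.059 m and y of pull_handle in the frame of blue_tray between -0.075 and 0.075 m and value of joint bolt_out above 0.018 m and value of joint bolt_in below 0.009 m and distance of steel_knob from where it was at the start of the episode below 0.02 m); the robot touches nothing.
It fails at once if a kit part is dropped or thrown (faster than 0.6 m/s while the fingers do not hold it) ((contact force between the fingers and latch_out below 0.05 N and linear speed of latch_out above 0.6 m/s) or (contact force between the fingers and brass_knob below 0.05 N and linear speed of brass_knob above 0.6 m/s) or (contact force between the fingers and latch_in below 0.05 N and linear speed of latch_in above 0.6 m/s) or (contact force between the fingers and black_knob below 0.05 N and linear speed of black_knob above 0.6 m/s) or (contact force between the fingers and pull_handle below 0.05 N and linear speed of pull_handle above 0.6 m/s)).
It fails at once if the silvery knob is shifted by more than 20 mm (distance of steel_knob from where it was at the start of the episode above 0.02 m).
It also fails if it takes over 115 s, if anything falls off the work surface, if the arm or the gripper's body presses on something with over 40 N, if the wrist force passes 120 N, or if a joint passes its speed limit or range.

## Working session

There is one attempt and no reset: what is moved stays moved. The work goes in short steps, Python scripts to look and compute and a tool call to move; the robot and the scene stay as the last step left them, time stands still between calls to the robot, and variables do not carry over. Pictures are saved under pics/ and viewed, at most 14 in all, crops included, and the job is handed in when it is done.

Besides the shell and the picture viewer there is one more tool, called as name(argument=value, ...) on one line, values as JSON. move_arm: Moves the arm, as the interface text tells. Its arguments: {"type":"object","properties":{"increments":{"type":"array"}},"required":["increments"]}

```bash
mkdir -p pics; cat > h.py <<'E'
import numpy as np,cv2
from plant import manip
from scipy.spatial.transform import Rotation as R
def shot(n,f):
    s=manip.state(); d=manip.grab_frame(n); cv2.imwrite('pics/'+f,d['image']); return s,d
def K(d): return 200/np.tan(np.radians(d['fov_y'])/2)
E
python3 - <<'E'
from h import *
import pickle
o={}
for n in ('scene','side','wrist'):
    s,d=shot(n,n+'0.png'); o[n]=(s,d)
    print(n,{k:(np.round(v,4).tolist() if k!='image' else v.shape) for k,v in d.items()})
pickle.dump(o,open('f0.pkl','wb'))
print(s)
E
```

```text
scene {'image': (400, 640, 3), 'fov_y': 57.1309, 'cx': 320.7313, 'cy': 196.2115, 'eye': [1.0988, 0.4449, 0.6342], 'rotation': [-0.1755, 0.3843, 0.8171, -0.3923]}
side {'image': (400, 640, 3), 'fov_y': 53.0651, 'cx': 310.2394, 'cy': 195.0428, 'eye': [0.1462, -0.6474, 0.5294], 'rotation': [-0.4602, 0.8439, -0.2431, 0.1304]}
wrist {'image': (400, 640, 3), 'fov_y': 62.8922, 'cx': 324.9624, 'cy': 197.7541, 'T_tool_cam': [[0.0005, -0.9522, -0.3055, 0.079], [1.0, 0.0005, 0.0002, -0.0002], [-0.0, -0.3055, 0.9522, -0.1433], [0.0, 0.0, 0.0, 1.0]]}
{'time': 0.1, 'joint_pos': array([ 1.11497961e+00,  5.33103782e-02,  1.61415620e+00, -1.54457848e-05,
        1.47598020e+00, -1.18960609e-01]), 'joint_vel': array([ 0.00081418, -0.00292348, -0.00286331,  0.0005136 , -0.00148111,
        0.00160186]), 'joint_efforts': array([ 9.81442895e-05, -3.94905818e+01, -3.71362638e+01, -1.89361367e-04,
        3.90054789e-03, -4.66553900e-06]), 'tool_pos': array([0.20630887, 0.58937595, 0.23017413]), 'tool_rot': array([-2.55402608e-04,  1.67632055e-01,  9.85849195e-01, -8.91220030e-04]), 'contact_force': array([-1.2209271 ,  0.02089212, -0.60382655]), 'ft_torque': array([-0.05760044, -0.03433721,  0.02512482]), 'grasp_force': 0.0, 'gripper_width': 0.9988601874048956}
```

View pics/scene0.png

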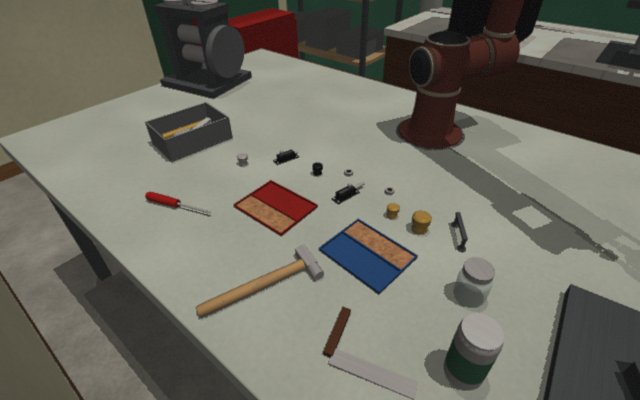

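View pics/side0.png

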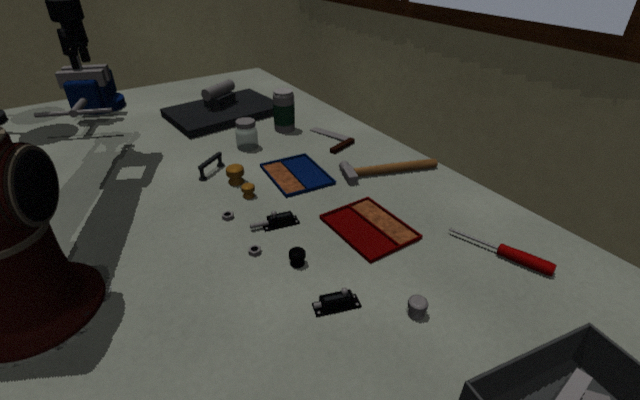

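Side/scene show: the small brass knob at scene (393,211) and the larger look-alike at (421,222). The silvery knob is at (242,159), the black knob at (317,168). The latches are at (286,157), apparently drawn in, and (348,192), apparently out. The handle is at (460,232), with nuts at (348,172) and (389,190).

```bash
cat >> h.py <<'E'
def cam(d,s=None):
    if 'eye' in d:
        q=d['rotation']; return np.array(d['eye']),R.from_quat([q[1],q[2],q[3],q[0]]).as_matrix()
    q=s['tool_rot']; Rt=R.from_quat([q[1],q[2],q[3],q[0]]).as_matrix(); T=np.array(d['T_tool_cam'])
    return np.array(s['tool_pos'])+Rt@T[:3,3],Rt@T[:3,:3]
def ground(d,u,v,z=0,s=None):
    e,M=cam(d,s); r=M@np.array([(u-d['cx'])/K(d),(v-d['cy'])/K(d),1]); return (e+r*(z-e[2])/r[2])
def proj(d,p,s=None):
    e,M=cam(d,s); c=M.T@(np.array(p)-e); return c[:2]/c[2]*K(d)+[d['cx'],d['cy']]
E
python3 - <<'E'
from h import *
import pickle
o=pickle.load(open('f0.pkl','rb'))
P={'scene':{'brass':(393,211,.02),'big':(421,222,.03),'steel':(242,159,.02),'black':(317,168,.02),'Lin':(286,157,.015),'Lout':(348,192,.015),'pull':(460,232,.03),'rt':(276,206,0),'bt':(368,255,0)},
'side':{'brass':(248,189,.02),'steel':(418,307,.02),'black':(297,257,.02),'Lin':(337,303,.015),'Lout':(280,221,.015),'pull':(210,165,.03),'rt':(370,228,0),'bt':(297,174,0)}}
for c in P:
  for k,(u,v,z) in P[c].items(): print(c,k,ground(o[c][1],u,v,z).round(3))
E
```

```text
scene brass [0.457 0.131 0.02 ]
scene big [0.459 0.209 0.03 ]
scene steel [ 0.539 -0.35   0.02 ]
scene black [ 0.432 -0.141  0.02 ]
scene Lin [ 0.442 -0.259  0.015]
scene Lout [ 0.461 -0.006  0.015]
scene pull [0.433 0.295 0.03 ]
scene rt [ 0.614 -0.13   0.   ]
scene bt [0.602 0.156 0.   ]
side brass [0.451 0.125 0.02 ]
side steel [ 0.533 -0.358  0.02 ]
side black [ 0.427 -0.147  0.02 ]
side Lin [ 0.429 -0.277  0.015]
side Lout [ 0.458 -0.023  0.015]
side pull [0.411 0.271 0.03 ]
side rt [ 0.619 -0.132  0.   ]
side bt [0.604 0.155 0.   ]
```

move_arm(increments=[0,0,-40,-0.112,1,0,0,-40,-0.112,1,0,0,-40,-0.113,1,-20,-36,0,0,1,-20,-36,0,0,1,-20,-36,0,0,1,-20,-36,0,0,1,-20,-36,0,0,1])

```text
time: 0.82
tool_pos: [0.3068, 0.4082, 0.351]
tool_rot: [-0.0, -0.001, 1.0, -0.0]
contact_force: [1.0, -0.5, -0.4]
gripper_width: 1.001
grasp_force: 0.0
```

move_arm(increments=[-20,-36,0,0,1,-20,-36,0,0,1,-20,-36,0,0,1,-20,-36,0,0,1,-20,-36,0,0,1,-20,-36,0,0,1,-20,-36,0,0,1,0,0,0,0,1])

```text
time: 1.48
tool_pos: [0.4488, 0.1524, 0.3506]
tool_rot: [-0.0, 0.004, 1.0, -0.001]
contact_force: [-0.2, 1.4, 1.0]
gripper_width: 1.002
grasp_force: 0.0
```

```bash
python3 - <<'E'
from h import *
import pickle
s,d=shot('wrist','w1.png'); pickle.dump((s,d),open('w1.pkl','wb'))
print(s['time'],s['tool_pos'],s['tool_rot'])
cv2.imwrite('pics/w1b.png',cv2.resize(d['image'],(800,500),interpolation=cv2.INTER_CUBIC))
E
```

```text
1.4833 [0.44883427 0.15237939 0.35055574] [-1.33751818e-05  4.29170856e-03  9.99989763e-01 -1.43338861e-03]
```

View pics/w1b.png

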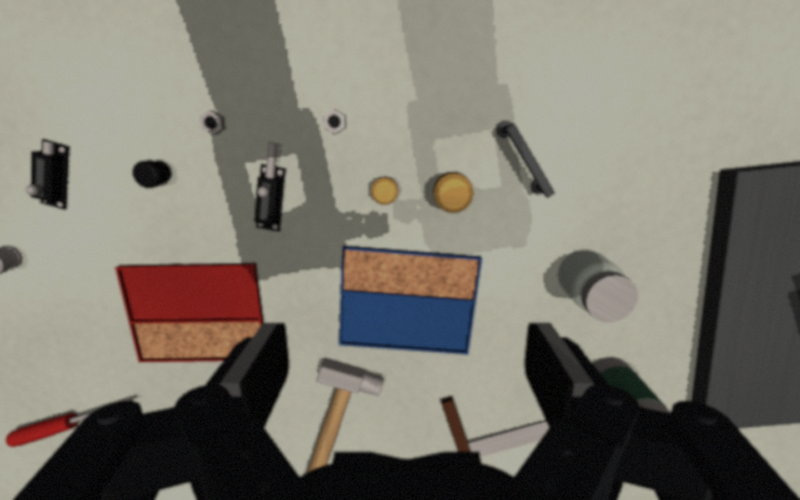

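The wrist view (1.25x) shows the drawn-in latch at (50,175), the black knob at (152,173) and the bolt-out latch at (269,195). The small brass knob is at (384,190), the big look-alike at (453,192) and the handle at (525,160). The red tray is at (192,312) with its cork on the far side; the blue tray is at (410,300) with its cork on the near side. A close crop will check the choice.

```bash
python3 - <<'E'
from h import *
im=cv2.convertScaleAbs(cv2.imread('pics/w1.png'),alpha=1.8)
a=cv2.resize(im[100:190,15:255],None,fx=10/3,fy=10/3,interpolation=cv2.INTER_CUBIC)
b=cv2.resize(im[90:170,280:520],None,fx=10/3,fy=10/3,interpolation=cv2.INTER_CUBIC)
cv2.imwrite('pics/w1c.png',np.vstack([a,b]));print(a.shape,b.shape)
c=cv2.resize(im[188:293,85:395],None,fx=2.58,fy=2.58,interpolation=cv2.INTER_CUBIC); cv2.imwrite('pics/w1t.png',c);print(c.shape)
E
```

```text
(300, 800, 3) (267, 800, 3)
(271, 800, 3)
```

View pics/w1c.png

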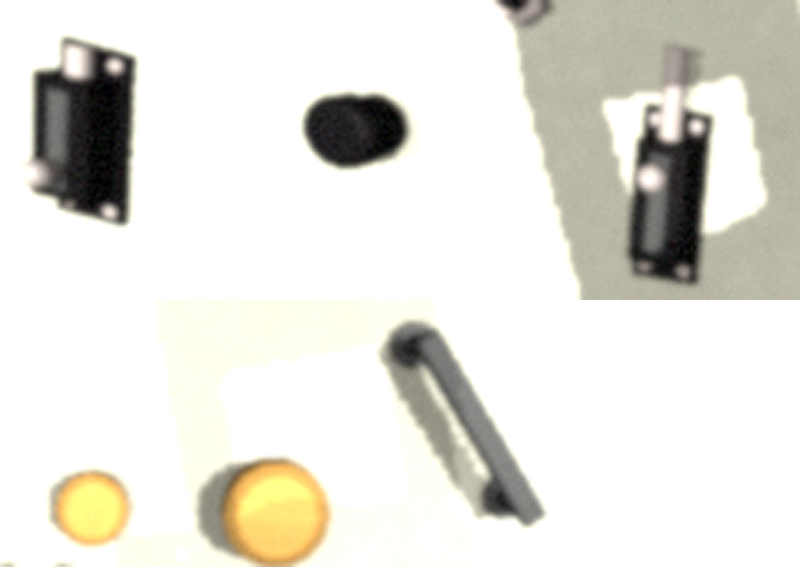

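View pics/w1t.png

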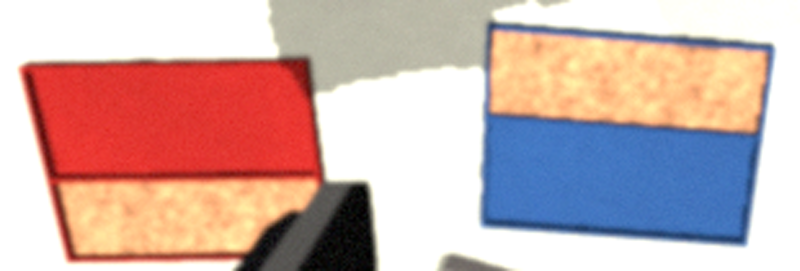

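The crops confirm the choice: the left latch has a short bolt at the plate end (in) and the right one a long bolt (out). The small brass knob is at crop (93,508), the big one at (276,512).

```bash
python3 - <<'E'
from h import *
import pickle
s,d=pickle.load(open('w1.pkl','rb'))
def g(pts,z,sc,ox,oy): return np.array([ground(d,p[0]/sc+ox,p[1]/sc+oy,z,s)[:2] for p in pts])
c=10/3
a=lambda p,z:g(p,z,c,15,100)
b=lambda p,z:g([(x,y-300) for x,y in p],z,c,280,90)
t=lambda p,z=.01:g(p,z,2.58,85,188)
def rep(n,q):
  print(n,'ctr',q[[0,2]].mean(0).round(4) if len(q)==4 else q.round(4).tolist(),'sides',[np.linalg.norm(q[i]-q[(i+1)%len(q)]).round(4) for i in range(len(q))],'ang',[np.degrees(np.arctan2(*(q[(i+1)%len(q)]-q[i])[::-1])).round(1) for i in range(len(q))])
rep('Lin',a([(64,40),(134,58),(127,222),(60,207)],.004))
print('bolt end, ball',a([(75,42)],.017),a([(38,173)],.034))
rep('Lout',a([(648,105),(711,115),(697,282),(632,268)],.004))
print('bolt tip, ball',a([(681,46)],.017),a([(651,178)],.034))
print('black head',a([(345,130)],.025),'foot',a([(378,127)],.004))
print('brass',b([(93,508)],.029)); print('big',b([(276,512)],.04))
rep('feet',b([(408,345),(498,497)],.004)); rep('bar',b([(430,336),(533,515)],.04))
rep('red',t([(22,65),(308,59),(325,181),(70,260)]))
rep('blue',t([(489,22),(773,45),(745,243),(483,225)]))
for n in ('w1',): 
  im=d['image']
E
```

```text
Lin ctr [ 0.4335 -0.2679] sides [np.float64(0.0297), np.float64(0.0764), np.float64(0.0298), np.float64(0.0772)] ang [np.float64(74.6), np.float64(-17.0), np.float64(-104.0), np.float64(163.0)]
bolt end, ball [[ 0.39320384 -0.25531222]] [[ 0.44610347 -0.27146347]]
Lout ctr [ 0.4636 -0.0125] sides [np.float64(0.0279), np.float64(0.0782), np.float64(0.0303), np.float64(0.0763)] ang [np.float64(80.5), np.float64(-10.4), np.float64(-103.3), np.float64(167.8)]
bolt tip, ball [[0.39688364 0.00232342]] [[ 0.45020138 -0.0108568 ]]
black head [[ 0.43013864 -0.14275108]] foot [[ 0.4316238  -0.14099362]]
brass [[0.45068752 0.12716005]]
big [[0.45103586 0.20441024]]
feet ctr [[0.3853, 0.2634], [0.4514, 0.3081]] sides [np.float64(0.0798), np.float64(0.0798)] ang [np.float64(34.1), np.float64(-145.9)]
bar ctr [[0.3808, 0.2639], [0.4531, 0.3121]] sides [np.float64(0.0869), np.float64(0.0869)] ang [np.float64(33.7), np.float64(-146.3)]
red ctr [ 0.5883 -0.1268] sides [np.float64(0.176), np.float64(0.0832), np.float64(0.185), np.float64(0.1378)] ang [np.float64(90.9), np.float64(0.6), np.float64(-72.0), np.float64(-179.6)]
blue ctr [0.5991 0.1525] sides [np.float64(0.1722), np.float64(0.1379), np.float64(0.1719), np.float64(0.1392)] ang [np.float64(84.7), np.float64(-4.9), np.float64(-94.8), np.float64(175.2)]
```

move_arm(increments=[-1,-13,36,0,0.65,-1,-12,36,0,0.65,0,0,36,0,0.65,0,0,36,0,0.65,0,0,36,0,0.65,0,0,36,0,0.65,0,0,36,0,0.65,0,0,38,0,0.65])

```text
time: 2.2
tool_pos: [0.4482, 0.1342, 0.0601]
tool_rot: [0.001, -0.001, 1.0, 0.0]
contact_force: [0.8, 0.1, 0.1]
gripper_width: 0.651
grasp_force: 0.0
```

```bash
python3 - <<'E'
from h import *
import pickle
s,d=pickle.load(open('w1.pkl','rb'))
t=lambda p:ground(d,p[0]/2.58+85,p[1]/2.58+188,.01,s)[:2]
q=[t(p) for p in [(22,65),(308,59),(70,260)]]
print('red',np.round(q,4),(q[1]+q[2])/2)
s,d=shot('wrist','w2.png');pickle.dump((s,d),open('w2.pkl','wb'));print(s['time'],s['tool_pos'],s['tool_rot'],proj(d,[.4507,.127,.029],s))
E
```

```text
red [[ 0.5481 -0.2152]
 [ 0.5454 -0.0393]
 [ 0.6859 -0.2143]] [ 0.61563117 -0.1267988 ]
2.2 [0.44818513 0.1342166  0.06012841] [ 6.02444061e-04 -9.12283362e-04  9.99999352e-01  3.15930394e-04] [312.25667919 239.36120713]
```

View pics/w2.png

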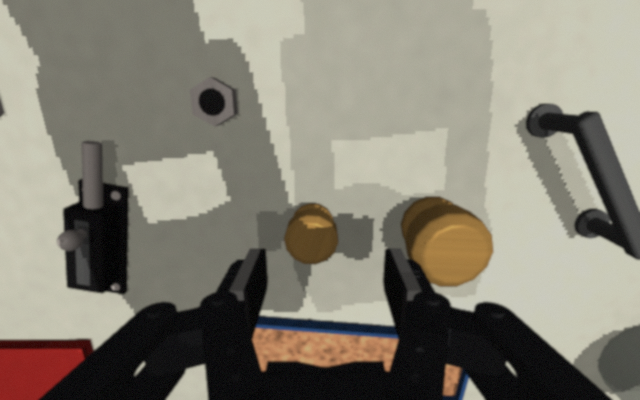

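The small brass knob sits at (311,236), within 3 px of the prediction. The right finger will clear the big look-alike.

move_arm(increments=[-1,-7,0,0,0.65,0,0,0,0,0.65,0,0,0,0,0.65])

```text
time: 2.5
tool_pos: [0.4518, 0.1263, 0.0644]
tool_rot: [0.002, -0.0, 1.0, 0.0]
contact_force: [0.7, -0.3, 0.4]
gripper_width: 0.65
grasp_force: 0.0
```

move_arm(increments=[2,0,20,0,0.65,0,0,20,0,0.65,0,0,12,0,0.65,0,0,0,0,0.65,0,0,0,0,0.2,0,0,0,0,0.2,0,0,0,0,0.2,0,0,0,0,0.2])

```text
time: 3.17
tool_pos: [0.4502, 0.1263, 0.0122]
tool_rot: [0.003, -0.0, 1.0, 0.0]
contact_force: [-0.1, 1.0, 6.6]
gripper_width: 0.344
grasp_force: 59.7
```

move_arm(increments=[0,0,-20,0,0.2,0,0,-25,0,0.2,0,0,-20,0,0.2,-22,-28,0,0,0.2,-22,-28,0,0,0.2,-22,-28,0,0,0.2,-22,-28,0,0,0.2,-22,-28,0,0,0.2])

```text
time: 3.83
tool_pos: [0.5591, -0.0155, 0.0755]
tool_rot: [0.001, -0.0, 1.0, -0.0]
contact_force: [0.1, 0.9, 0.8]
gripper_width: 0.344
grasp_force: 59.7
```

move_arm(increments=[-22,-28,0,0,0.2,-22,-28,0,0,0.2,-22,-28,0,0,0.2,-22,-28,0,0,0.2,0,0,0,0,0.2,0,0,0,0,0.2,0,0,0,0,0.2])

```text
time: 4.42
tool_pos: [0.6455, -0.1258, 0.0745]
tool_rot: [-0.0, 0.0, 1.0, 0.0]
contact_force: [-0.7, -0.0, -0.2]
gripper_width: 0.343
grasp_force: 59.7
```

```bash
python3 - <<'E'
from h import *
import pickle
s,d=shot('wrist','w3.png');pickle.dump((s,d),open('w3.pkl','wb'));print(s['time'],s['tool_pos'],s['tool_rot'])
E
```

```text
4.4167 [ 0.64548965 -0.12580679  0.074549  ] [-8.73058325e-05  2.40821555e-05  9.99999977e-01  1.92949272e-04]
```

View pics/w3.png

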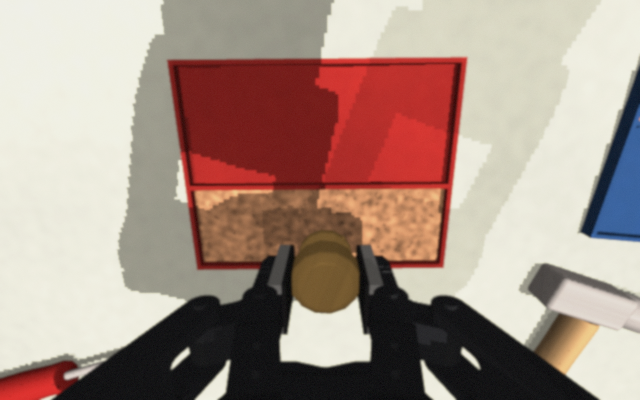

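The knob is held upright at (325,275). The red tray's rim corners are at (168,59), (466,57), (442,267) and (198,268).

```bash
python3 - <<'E'
from h import *
import pickle
s,d=pickle.load(open('w3.pkl','rb'))
q=np.array([ground(d,u,v,.01,s)[:2] for u,v in [(168,59),(466,57),(442,267),(198,268)]])
print(q.round(4),q.mean(0),np.linalg.norm(q-np.roll(q,-1,0),axis=1))
print(proj(d,[*s['tool_pos'][:2],s['tool_pos'][2]+.011],s), ground(d,325,187,.01,s))
E
```

```text
[[ 0.5476 -0.2179]
 [ 0.5464 -0.043 ]
 [ 0.6852 -0.0418]
 [ 0.686  -0.2166]] [ 0.61631407 -0.12979731] [0.17490807 0.13874757 0.17477467 0.13845177]
[324.57352082 273.62886955] [ 0.62569099 -0.1255999   0.01      ]
```

move_arm(increments=[-8,0,15,0,0.2,0,0,20,0,0.2,0,0,12,0,0.2,0,0,6,0,0.2,0,0,0,0,0.2,0,0,0,0,0.2])

```text
time: 4.97
tool_pos: [0.6533, -0.1255, 0.0213]
tool_rot: [-0.0, -0.0, 1.0, 0.0]
contact_force: [0.0, -0.2, -0.9]
gripper_width: 0.347
grasp_force: 59.7
```

move_arm(increments=[0,0,3,0,0.2,0,0,2,0,0.2,0,0,0,0,0.2,0,0,0,0,0.2])

```text
time: 5.3
tool_pos: [0.6539, -0.1262, 0.0167]
tool_rot: [0.0, -0.0, 1.0, -0.0]
contact_force: [0.1, -0.1, -0.7]
gripper_width: 0.343
grasp_force: 59.7
```

move_arm(increments=[0,0,1,0,0.2,0,0,1,0,0.2,0,0,0,0,0.2,0,0,0,0,0.2])

```text
time: 5.63
tool_pos: [0.6541, -0.1262, 0.0153]
tool_rot: [0.0, -0.0, 1.0, -0.0]
contact_force: [-1.7, 0.3, 5.2]
gripper_width: 0.344
grasp_force: 60.2
```

move_arm(increments=[0,0,0,0,0.5,0,0,0,0,0.65,0,0,0,0,0.65,0,0,-25,0,0.65,0,0,-30,0,0.65,0,0,-30,0,0.65,30,18,0,0,0.7,30,18,0,0,0.7])

```text
time: 6.3
tool_pos: [0.596, -0.091, 0.1028]
tool_rot: [0.003, 0.0, 1.0, -0.001]
contact_force: [0.6, -0.4, -0.9]
gripper_width: 0.7
grasp_force: 0.0
```

move_arm(increments=[30,18,0,0,0.7,30,18,0,0,0.7,30,18,0,0,0.7,31,18,0,0,0.7,10,6,0,0.1,0.7,0,0,0,0.097,0.7,0,0,0,0,0.7,0,0,0,0,0.7])

```text
time: 6.97
tool_pos: [0.4627, -0.012, 0.0994]
tool_rot: [0.0, 0.097, 0.995, -0.0]
contact_force: [-0.4, 0.3, 0.3]
gripper_width: 0.699
grasp_force: 0.0
```

```bash
python3 - <<'E'
from h import *
import pickle
s,d=shot('wrist','w4.png');pickle.dump((s,d),open('w4.pkl','wb'));print(s['time'],s['tool_pos'],s['tool_rot'])
c=s['tool_pos'][:2]; a=np.radians(168.7)
for l,z in [((-40,-15),4),((40,-15),4),((40,15),4),((-40,15),4)]:
  l=np.array(l)/1e3; p=np.array([.463,-.0125])+[l[0]*np.cos(a)-l[1]*np.sin(a),l[0]*np.sin(a)+l[1]*np.cos(a)]
  print(proj(d,[*p,z/1e3],s).round(0))
cv2.imwrite('pics/w4c.png',cv2.resize(d['image'],(800,500),interpolation=cv2.INTER_CUBIC))
E
```

```text
6.9667 [ 0.462741   -0.01204299  0.09938686] [ 2.93171877e-04  9.69361960e-02  9.95290553e-01 -5.80633222e-05]
[343. 248.]
[345. 149.]
[304. 149.]
[306. 248.]
```

View pics/w4c.png

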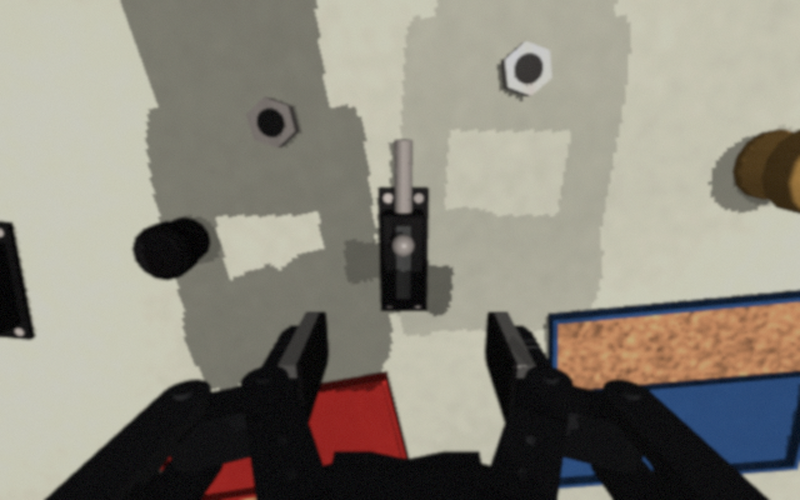

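The latch lies where predicted (corners within 2 px), its bolt out at (403,140–210) and the plate aligned with the jaws.

move_arm(increments=[0,0,30,0,0.7,0,0,30,0,0.7,0,0,20,0,0.7,0,0,10,0,0.7,0,0,0,0,0.7,0,0,0,0,0.7])

```text
time: 7.52
tool_pos: [0.463, -0.0123, 0.0094]
tool_rot: [-0.0, 0.098, 0.995, 0.0]
contact_force: [0.5, 0.0, -0.9]
gripper_width: 0.698
grasp_force: 0.0
```

move_arm(increments=[0,0,1,0,0.15,0,0,0,0,0.15,0,0,0,0,0.15,0,0,0,0,0.15,0,0,0,0,0.15,0,0,0,0,0.15])

```text
time: 8.02
tool_pos: [0.4642, -0.0124, 0.0101]
tool_rot: [0.002, 0.098, 0.995, -0.0]
contact_force: [-0.8, -0.6, 6.2]
gripper_width: 0.261
grasp_force: 61.0
```

move_arm(increments=[0,0,-20,0,0.15,0,0,-30,0,0.15,0,0,-25,0,0.15,-29,-19,0,0,0.15,-29,-19,0,0,0.15,-29,-19,0,0,0.15,-29,-19,0,0,0.15,-28,-20,0,0,0.15])

```text
time: 8.68
tool_pos: [0.5858, -0.1353, 0.0829]
tool_rot: [-0.0, 0.098, 0.995, 0.0]
contact_force: [-0.9, 0.5, -1.8]
gripper_width: 0.264
grasp_force: 60.1
```

move_arm(increments=[0,0,0,0.12,0.15,0,0,0,0.12,0.15,0,0,0,0.12,0.15,0,0,0,0.12,0.15,0,0,0,0.12,0.15,0,0,0,0.12,0.15,0,0,0,0.12,0.15,0,0,0,0.12,0.15])

```text
time: 9.35
tool_pos: [0.5846, -0.1341, 0.0827]
tool_rot: [-0.001, 0.549, 0.836, -0.0]
contact_force: [-0.0, -1.0, -1.6]
gripper_width: 0.266
grasp_force: 60.1
```

move_arm(increments=[0,0,0,0.12,0.15,0,0,0,0.12,0.15,0,0,0,0.12,0.15,0,0,0,0.048,0.15,0,0,0,0,0.15,0,0,0,0,0.15])

```text
time: 9.85
tool_pos: [0.5847, -0.1342, 0.0829]
tool_rot: [-0.0, 0.704, 0.71, -0.0]
contact_force: [0.3, 0.1, -1.4]
gripper_width: 0.262
grasp_force: 60.1
```

move_arm(increments=[0,2,25,0,0.15,0,0,25,0,0.15,0,0,12,0,0.15,0,0,4,0,0.15,0,0,0,0,0.15,0,0,0,0,0.15])

```text
time: 10.35
tool_pos: [0.5876, -0.1345, 0.018]
tool_rot: [0.0, 0.705, 0.709, 0.0]
contact_force: [0.8, -0.3, -1.3]
gripper_width: 0.259
grasp_force: 60.1
```

```bash
python3 - <<'E'
from h import *
s,d=shot('side','s1.png')
im=cv2.convertScaleAbs(d['image'],alpha=1.5)[150:290,240:460]
cv2.imwrite('pics/s1c.png',cv2.resize(im,None,fx=3.5,fy=3.5,interpolation=cv2.INTER_CUBIC))
E
```

```text
(no output)
```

View pics/s1c.png

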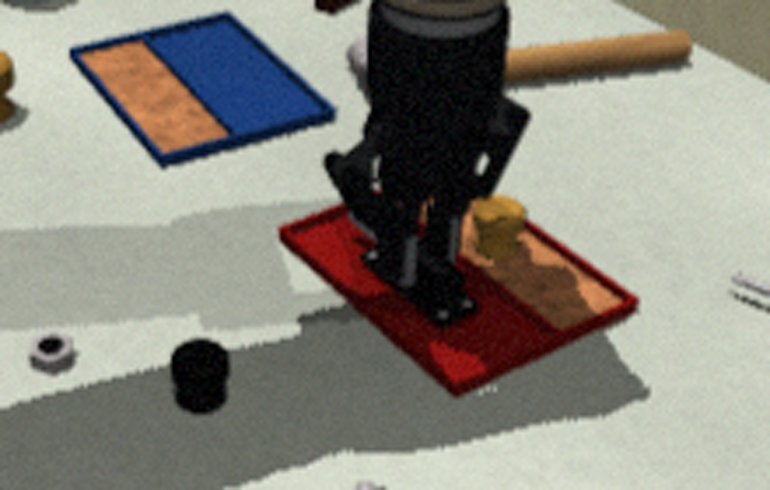

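The latch hovers level in the wide bay (crop 425,290) and the brass knob stands upright at (497,225). Lowering the last few mm.

move_arm(increments=[0,0,2,0,0.15,0,0,1,0,0.15,0,0,0.5,0,0.15,0,0,0,0,0.15,0,0,0,0,0.15])

```text
time: 10.82
tool_pos: [0.5872, -0.1344, 0.014]
tool_rot: [0.0, 0.705, 0.709, 0.0]
contact_force: [-0.1, -0.2, -2.3]
gripper_width: 0.259
grasp_force: 60.1
```

move_arm(increments=[0,0,0.7,0,0.15,0,0,0.6,0,0.15,0,0,0,0,0.15,0,0,0,0,0.15])

```text
time: 11.15
tool_pos: [0.5873, -0.1344, 0.0131]
tool_rot: [0.0, 0.705, 0.709, 0.0]
contact_force: [-1.5, 2.0, 3.5]
gripper_width: 0.261
grasp_force: 60.7
```

move_arm(increments=[0,0,0,0,0.42,0,0,0,0,0.42,0,0,0,0,0.42,0,0,-20,0,0.42,0,0,-33,0,0.42,0,0,-35,0,0.7,-1,-31,0,0,0.7,-2,-32,0,0,0.7])

```text
time: 11.82
tool_pos: [0.5268, -0.1388, 0.1045]
tool_rot: [0.004, 0.705, 0.71, 0.001]
contact_force: [-1.6, -0.4, -1.0]
gripper_width: 0.702
grasp_force: 0.0
```

move_arm(increments=[-2,-32,0,0,0.7,-2,-32,0,0,0.7,0,-30,0,0,0.7,0,0,0,0,0.7,0,0,0,0,0.7])

```text
time: 12.23
tool_pos: [0.429, -0.1422, 0.1001]
tool_rot: [0.0, 0.705, 0.709, 0.0]
contact_force: [1.1, -0.9, 0.1]
gripper_width: 0.702
grasp_force: 0.0
```

```bash
python3 - <<'E'
from h import *
import pickle
s,d=shot('wrist','w5.png');pickle.dump((s,d),open('w5.pkl','wb'));print(s['time'],s['tool_pos'],s['tool_rot'],proj(d,[.43,-.142,.029],s))
cv2.imwrite('pics/w5c.png',cv2.convertScaleAbs(d['image'],alpha=1.6))
E
```

```text
12.2333 [ 0.42904057 -0.14221078  0.10013243] [2.03601887e-04 7.05402308e-01 7.08807117e-01 1.15065254e-04] [327.3760861  210.52456738]
```

View pics/w5c.png

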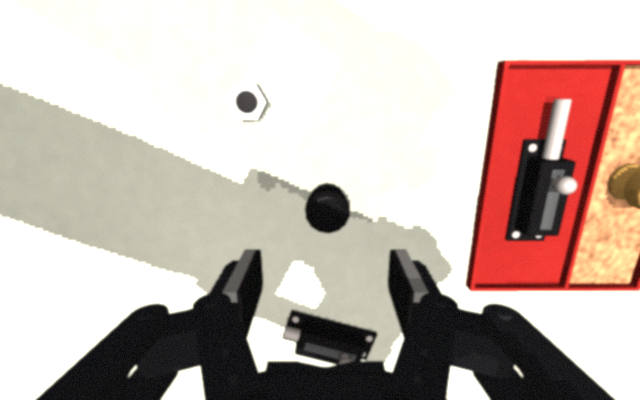

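The black knob at (328,208) is as predicted; the latch in the red tray lies flat with its bolt out (558,130).

move_arm(increments=[1,1,30,0,0.65,0,0,30,0,0.65,0,0,20,0,0.65,0,0,8,0,0.65,0,0,0,0,0.65,0,0,0,0,0.2,0,0,0,0,0.2,0,0,0,0,0.2])

```text
time: 12.95
tool_pos: [0.4331, -0.1422, 0.0147]
tool_rot: [0.002, 0.705, 0.709, 0.001]
contact_force: [-0.0, -0.3, -0.1]
gripper_width: 0.344
grasp_force: 59.2
```

move_arm(increments=[0,0,0,0,0.2,0,0,0,0,0.2])

```text
time: 13.12
tool_pos: [0.433, -0.1422, 0.0146]
tool_rot: [0.002, 0.705, 0.709, 0.001]
contact_force: [0.8, -0.0, 5.6]
gripper_width: 0.339
grasp_force: 59.8
```

move_arm(increments=[0,0,-20,0,0.2,0,0,-30,0,0.2,0,0,-35,0,0.2,27,14,0,0,0.2,31,15,0,0,0.2,31,16,0,0,0.2,31,16,0,0,0.2,31,16,0,0,0.2])

```text
time: 13.78
tool_pos: [0.5075, 0.0117, 0.0978]
tool_rot: [0.0, 0.705, 0.709, 0.0]
contact_force: [0.4, -0.8, -0.4]
gripper_width: 0.34
grasp_force: 59.7
```

move_arm(increments=[31,16,0,0,0.2,31,16,0,0,0.2,31,15,0,0,0.2,0,0,0,0,0.2,0,0,0,0,0.2,0,0,0,0,0.2])

```text
time: 14.28
tool_pos: [0.5531, 0.1033, 0.0971]
tool_rot: [-0.0, 0.705, 0.709, -0.001]
contact_force: [-0.6, 0.6, -1.3]
gripper_width: 0.341
grasp_force: 59.7
```

```bash
python3 - <<'E'
from h import *
import pickle
s,d=shot('wrist','w6.png');pickle.dump((s,d),open('w6.pkl','wb'));print(s['time'],s['tool_pos'],s['tool_rot'])
cv2.imwrite('pics/w6c.png',cv2.convertScaleAbs(d['image'],alpha=1.6))
E
```

```text
14.2833 [0.55310294 0.10325111 0.09713284] [-2.04345411e-04  7.04840498e-01  7.09365605e-01 -5.18700967e-04]
```

View pics/w6c.png

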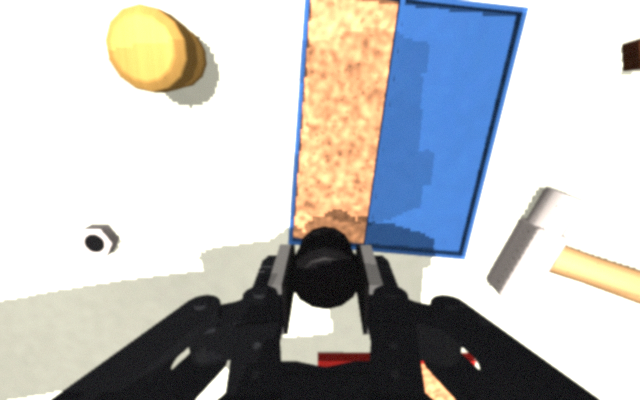

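The black knob is held upright at (326,265) over the cork bay. The blue tray's rim corners are at (290,244), (465,257) and (525,10).

```bash
python3 - <<'E'
from h import *
import pickle
s,d=pickle.load(open('w6.pkl','rb'))
q=np.array([ground(d,u,v,.01,s)[:2] for u,v in [(290,244),(465,257),(525,10)]])
a,b=q[0]-q[1],q[1]-q[2]
print(q.round(4),'c',(q[0]+q[2])/2,np.linalg.norm(a),np.linalg.norm(b),np.degrees(np.arctan2(a[1],a[0])),np.degrees(np.arctan2(b[1],b[0])))
E
```

```text
[[0.5254 0.0698]
 [0.6625 0.0596]
 [0.6763 0.2317]] c [0.60086797 0.1507492 ] 0.13750515013447706 0.1726567868745954 175.7206688781681 -94.58178548300592
```

move_arm(increments=[-1,4,20,0,0.2,0,0,30,0,0.2,0,0,18,0,0.2,0,0,6,0,0.2,0,0,2,0,0.2,0,0,0,0,0.2,0,0,0,0,0.2])

```text
time: 14.92
tool_pos: [0.5588, 0.1021, 0.0231]
tool_rot: [0.001, 0.705, 0.709, 0.001]
contact_force: [0.1, -0.5, -0.6]
gripper_width: 0.342
grasp_force: 59.7
```

move_arm(increments=[0,0,3,0,0.2,0,0,1,0,0.2,0,0,0.6,0,0.2,0,0,0,0,0.2,0,0,0,0,0.2])

```text
time: 15.33
tool_pos: [0.5582, 0.1025, 0.0176]
tool_rot: [0.0, 0.705, 0.709, 0.0]
contact_force: [-1.3, 0.1, 2.3]
gripper_width: 0.343
grasp_force: 60.0
```

move_arm(increments=[0,0,0,0,0.55,0,0,0,0,0.6,0,0,0,0,0.6,0,0,-30,0,0.6,0,0,-35,0,0.6,0,0,-35,0,0.6,31,-23,0,0,0.45,31,-23,0,0,0.45])

```text
time: 16.0
tool_pos: [0.5139, 0.1643, 0.1208]
tool_rot: [0.002, 0.706, 0.708, 0.003]
contact_force: [-0.9, 0.7, -0.6]
gripper_width: 0.45
grasp_force: 0.0
```

move_arm(increments=[31,-23,0,0,0.45,31,-23,0,0,0.45,31,-24,0,0,0.45,30,-25,0,0,0.45,0,0,0,0.12,0.45,0,0,0,0.12,0.45,0,0,0,0.12,0.45,0,0,0,0.12,0.45])

```text
time: 16.67
tool_pos: [0.4151, 0.287, 0.1168]
tool_rot: [0.0, 0.855, 0.519, -0.0]
contact_force: [0.3, -0.2, 0.7]
gripper_width: 0.45
grasp_force: 0.0
```

move_arm(increments=[0,0,0,0.12,0.45,0,0,0,0.12,0.45,0,0,0,0.12,0.45,0,0,0,0.12,0.45,0,0,0,0.024,0.45,0,0,0,0,0.45,0,0,0,0,0.45])

```text
time: 17.25
tool_pos: [0.4155, 0.2866, 0.1168]
tool_rot: [0.0, 0.956, 0.293, -0.0]
contact_force: [0.7, 0.9, 0.8]
gripper_width: 0.45
grasp_force: 0.0
```

```bash
python3 - <<'E'
from h import *
import pickle
s,d=shot('wrist','w7.png');pickle.dump((s,d),open('w7.pkl','wb'));print(s['time'],s['tool_pos'],s['tool_rot'])
print(proj(d,[.3808,.2639,.04],s),proj(d,[.4531,.3121,.04],s))
cv2.imwrite('pics/w7c.png',cv2.convertScaleAbs(d['image'],alpha=1.6))
E
```

```text
17.25 [0.41547635 0.28656415 0.11677008] [ 3.57682638e-05  9.56040537e-01  2.93234511e-01 -1.11429797e-04]
[324.70517239 259.18919778] [325.67695939 143.1600204 ]
```

View pics/w7c.png

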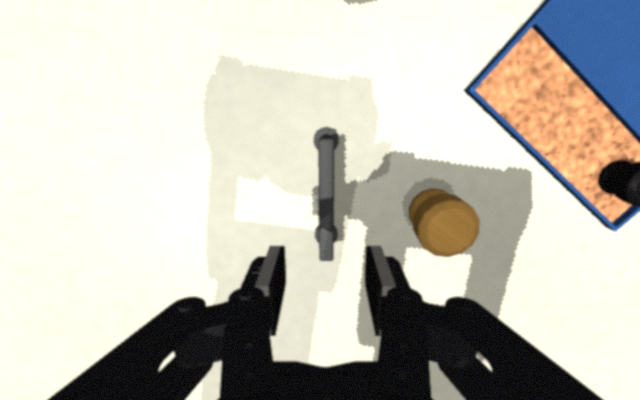

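The handle stands vertical in the image from (326,137) to (326,260), centred and aligned. The big brass knob at (445,220) is clear of the right finger.

move_arm(increments=[0,0,30,0,0.45,0,0,35,0,0.45,0,0,24,0,0.45,0,0,8,0,0.45,0,0,0,0,0.45,0,0,0,0,0.05,0,0,0,0,0.05,0,0,0,0,0.05])

```text
time: 17.97
tool_pos: [0.4174, 0.2874, 0.0223]
tool_rot: [-0.0, 0.956, 0.292, 0.002]
contact_force: [0.1, 0.4, 0.7]
gripper_width: 0.107
grasp_force: 58.7
```

move_arm(increments=[0,0,0,0,0.05,0,0,0,0,0.05,0,0,0,0,0.05])

```text
time: 18.22
tool_pos: [0.4174, 0.2874, 0.0222]
tool_rot: [-0.0, 0.956, 0.292, 0.002]
contact_force: [0.9, -0.8, 5.9]
gripper_width: 0.112
grasp_force: 59.5
```

move_arm(increments=[0,0,-20,0,0.05,0,0,-25,0,0.05,0,0,-30,0,0.05,0,0,0,-0.112,0.05,0,0,0,-0.112,0.05,0,0,0,-0.112,0.05,0,0,0,-0.112,0.05,0,0,0,-0.112,0.05])

```text
time: 18.88
tool_pos: [0.4154, 0.2866, 0.0951]
tool_rot: [-0.0, 0.837, 0.547, 0.0]
contact_force: [0.2, -0.3, -0.9]
gripper_width: 0.105
grasp_force: 58.8
```

move_arm(increments=[0,0,0,-0.112,0.05,0,0,0,-0.112,0.05,0,0,0,-0.113,0.05,-18,31,0,0,0.05,-18,31,0,0,0.05,-19,31,0,0,0.05,-19,31,0,0,0.05,-19,31,0,0,0.05])

```text
time: 19.55
tool_pos: [0.5635, 0.1803, 0.095]
tool_rot: [-0.0, 0.735, 0.678, 0.0]
contact_force: [-0.2, 0.4, -1.2]
gripper_width: 0.108
grasp_force: 58.9
```

move_arm(increments=[0,0,0,0,0.05,0,0,0,0,0.05,0,0,0,0,0.05])

```text
time: 19.8
tool_pos: [0.5619, 0.1814, 0.0946]
tool_rot: [-0.001, 0.735, 0.678, -0.0]
contact_force: [-0.1, -0.3, -1.6]
gripper_width: 0.109
grasp_force: 59.0
```

```bash
python3 - <<'E'
from h import *
import pickle
s,d=shot('wrist','w8.png');pickle.dump((s,d),open('w8.pkl','wb'));print(s['time'],s['tool_pos'],s['tool_rot'])
cv2.imwrite('pics/w8c.png',cv2.convertScaleAbs(d['image'],alpha=1.6))
E
```

```text
19.8 [0.56190286 0.18142217 0.09455648] [-5.00506510e-04  7.35287393e-01  6.77755153e-01 -3.89457774e-04]
```

View pics/w8c.png

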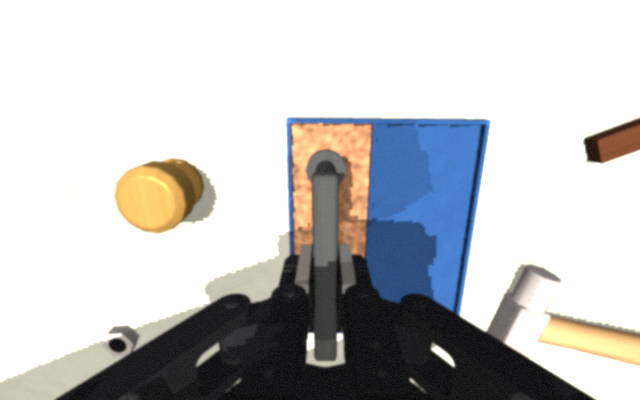

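The handle hangs level and aligned with the cork bay, bar from (326,168) to (325,357). The blue rim's far corners are at (289,119) and (488,121).

```bash
python3 - <<'E'
from h import *
import pickle
s,d=pickle.load(open('w8.pkl','rb'))
a=np.radians(175.4);X=np.array([np.cos(a),np.sin(a)]);Y=np.array([-X[1],X[0]])
L=lambda p:(((p-np.array([.6005,.1515]))@X).round(4),((p-np.array([.6005,.1515]))@Y).round(4))
for u,v,z in [(289,119,.01),(488,121,.01),(326,172,.112),(325,358,.112),(326,166,.0755)]: print(L(ground(d,u,v,z,s)[:2]))
print(L(s['tool_pos'][:2]))
E
```

```text
(np.float64(0.0661), np.float64(-0.0881))
(np.float64(-0.0692), np.float64(-0.0867))
(np.float64(0.0412), np.float64(-0.0752))
(np.float64(0.0417), np.float64(0.016))
(np.float64(0.0411), np.float64(-0.0697))
(np.float64(0.0409), np.float64(-0.0267))
```

move_arm(increments=[-2,4,15,0,0.05,0,0,28,0,0.05,0,0,15,0,0.05,0,0,6,0,0.05,0,0,0,0,0.05,0,0,0,0,0.05,0,0,0,0,0.05])

```text
time: 20.43
tool_pos: [0.5672, 0.1797, 0.0325]
tool_rot: [0.001, 0.735, 0.678, 0.001]
contact_force: [0.9, 0.8, -0.6]
gripper_width: 0.111
grasp_force: 59.0
```

move_arm(increments=[0,-1,4,0,0.05,0,0,2,0,0.05,0,0,1,0,0.05,0,0,0,0,0.05,0,0,0,0,0.05])

```text
time: 20.85
tool_pos: [0.5661, 0.1793, 0.0253]
tool_rot: [0.0, 0.735, 0.678, 0.001]
contact_force: [-1.3, -0.0, 5.4]
gripper_width: 0.109
grasp_force: 59.9
```

move_arm(increments=[0,0,0,0,0.35,0,0,0,0,0.35,0,0,0,0,0.35,0,0,-20,0,0.35,0,0,-35,0,0.35,0,0,-35,0,0.35,-38,-8,0,0,0.5,-38,-8,0,0,0.5])

```text
time: 21.52
tool_pos: [0.5456, 0.1051, 0.1176]
tool_rot: [0.002, 0.734, 0.679, 0.003]
contact_force: [0.6, -1.3, -0.7]
gripper_width: 0.502
grasp_force: 0.0
```

move_arm(increments=[-38,-8,0,0,0.7,-38,-8,0,0,0.7,-38,-8,0,0,0.7,-38,-8,0,0,0.7,-38,-8,0,0,0.7,-38,-8,0,0,0.7,-38,-8,0,0,0.7,-38,-8,0,0,0.7])

```text
time: 22.18
tool_pos: [0.4539, -0.1947, 0.1138]
tool_rot: [0.0, 0.735, 0.678, 0.0]
contact_force: [1.4, 0.5, -0.0]
gripper_width: 0.7
grasp_force: 0.0
```

move_arm(increments=[-38,-8,0,0,0.7,-38,-8,0,0,0.7,0,0,0,-0.124,0.7,0,0,0,-0.124,0.7,0,0,0,-0.124,0.7,0,0,0,-0.124,0.7,0,0,0,-0.124,0.7,0,0,0,-0.124,0.7])

```text
time: 22.85
tool_pos: [0.4326, -0.2676, 0.1135]
tool_rot: [-0.0, 0.436, 0.9, 0.0]
contact_force: [-0.3, -0.4, -0.4]
gripper_width: 0.693
grasp_force: 0.0
```

move_arm(increments=[0,0,0,-0.124,0.7,0,0,0,-0.124,0.7,0,0,0,-0.124,0.7,0,0,0,-0.124,0.7,0,0,0,-0.124,0.7,0,0,0,0,0.7,0,0,0,0,0.7])

```text
time: 23.43
tool_pos: [0.4327, -0.2675, 0.1137]
tool_rot: [-0.0, 0.145, 0.989, 0.0]
contact_force: [-0.2, 0.2, -0.5]
gripper_width: 0.697
grasp_force: 0.0
```

```bash
python3 - <<'E'
from h import *
import pickle
s,d=shot('wrist','w9.png');pickle.dump((s,d),open('w9.pkl','wb'));print(s['time'],s['tool_pos'],s['tool_rot'])
a=np.radians(163.5)
for l in [(-40,-15),(40,-15),(40,15),(-40,15)]:
  l=np.array(l)/1e3; p=np.array([.4335,-.268])+[l[0]*np.cos(a)-l[1]*np.sin(a),l[0]*np.sin(a)+l[1]*np.cos(a)]
  print(proj(d,[*p,.004],s).round(0))
s2,d2=shot('side','s9.png')
A=cv2.convertScaleAbs(d['image'],alpha=1.6)[60:300,200:460]
B=cv2.convertScaleAbs(d2['image'],alpha=1.6)[140:270,250:430]
A=cv2.resize(A,(520,480),interpolation=cv2.INTER_CUBIC)
cv2.imwrite('pics/w9c.png',A)
cv2.imwrite('pics/s9c.png',cv2.resize(B,None,fx=4,fy=4,interpolation=cv2.INTER_CUBIC))
E
```

```text
23.4333 [ 0.43266708 -0.26751606  0.11365717] [-1.27347038e-04  1.44947341e-01  9.89439361e-01  6.16977193e-05]
[343. 241.]
[344. 147.]
[305. 147.]
[307. 241.]
```

View pics/w9c.png

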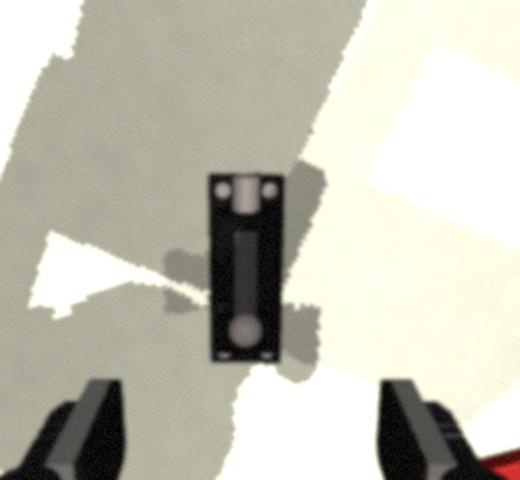

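The latch corners match the prediction within 2 px. Its bolt is flush at the plate end (245,195) and the ball is at the rear (245,330), so it is drawn in.

move_arm(increments=[0,0,30,0,0.7,0,0,35,0,0.7,0,0,25,0,0.7,0,0,10,0,0.7,0,0,4,0,0.7,0,0,0,0,0.7,0,0,0,0,0.7])

```text
time: 24.12
tool_pos: [0.4338, -0.2685, 0.0114]
tool_rot: [0.001, 0.144, 0.99, -0.001]
contact_force: [0.2, 0.3, 0.1]
gripper_width: 0.699
grasp_force: 0.0
```

move_arm(increments=[0,0,1.5,0,0.15,0,0,0,0,0.15,0,0,0,0,0.15,0,0,0,0,0.15,0,0,0,0,0.15,0,0,0,0,0.15])

```text
time: 24.62
tool_pos: [0.4338, -0.2685, 0.01]
tool_rot: [0.001, 0.143, 0.99, -0.001]
contact_force: [-0.4, 0.0, 6.5]
gripper_width: 0.263
grasp_force: 61.3
```

move_arm(increments=[0,0,-20,0,0.15,0,0,-35,0,0.15,0,0,-40,0,0.15,-6,30,0,0,0.15,-6,38,0,0,0.15,-6,38,0,0,0.15,-6,38,0,0,0.15,-6,38,0,0,0.15])

```text
time: 25.28
tool_pos: [0.5132, -0.0998, 0.1031]
tool_rot: [-0.0, 0.144, 0.99, 0.0]
contact_force: [0.8, -0.6, -1.6]
gripper_width: 0.261
grasp_force: 60.3
```

move_arm(increments=[-6,40,0,0,0.15,-6,40,0,0,0.15,-6,40,0,0,0.15,-6,40,0,0,0.15,-6,40,0,0,0.15,-6,38,0,0,0.15,-6,36,0,0,0.15,0,0,0,0.12,0.15])

```text
time: 25.95
tool_pos: [0.6326, 0.1549, 0.1029]
tool_rot: [0.0, 0.201, 0.98, 0.001]
contact_force: [-0.6, -1.0, -1.8]
gripper_width: 0.264
grasp_force: 60.4
```

move_arm(increments=[0,0,0,0.12,0.15,0,0,0,0.12,0.15,0,0,0,0.12,0.15,0,0,0,0.12,0.15,0,0,0,0.12,0.15,0,0,0,0.12,0.15,0,0,0,0.12,0.15,0,0,0,0.12,0.15])

```text
time: 26.62
tool_pos: [0.6306, 0.1491, 0.1024]
tool_rot: [-0.001, 0.634, 0.773, -0.001]
contact_force: [0.1, 0.2, -1.6]
gripper_width: 0.258
grasp_force: 60.4
```

move_arm(increments=[0,0,0,0.12,0.15,0,0,0,0.12,0.15,0,0,0,0.045,0.15,0,0,0,0,0.15,0,0,0,0,0.15])

```text
time: 27.03
tool_pos: [0.6307, 0.1492, 0.1027]
tool_rot: [-0.0, 0.735, 0.678, -0.0]
contact_force: [-0.0, 0.3, -1.2]
gripper_width: 0.258
grasp_force: 60.4
```

move_arm(increments=[0,0,30,0,0.15,0,0,30,0,0.15,0,0,15,0,0.15,0,0,7,0,0.15,0,0,3,0,0.15,0,0,0,0,0.15,0,0,0,0,0.15])

```text
time: 27.62
tool_pos: [0.6325, 0.1494, 0.02]
tool_rot: [0.001, 0.735, 0.678, 0.001]
contact_force: [0.6, 0.7, -1.4]
gripper_width: 0.26
grasp_force: 60.3
```

move_arm(increments=[0,0,1,0,0.15,0,0,0,0,0.15,0,0,0,0,0.15])

```text
time: 27.87
tool_pos: [0.632, 0.1493, 0.0186]
tool_rot: [0.001, 0.735, 0.678, 0.001]
contact_force: [0.3, 0.9, -1.2]
gripper_width: 0.259
grasp_force: 60.3
```

move_arm(increments=[0,0,2,0,0.15,0,0,2,0,0.15,0,0,0.7,0,0.15,0,0,0.6,0,0.15,0,0,0,0,0.15,0,0,0,0,0.15])

```text
time: 28.37
tool_pos: [0.6314, 0.1492, 0.013]
tool_rot: [-0.0, 0.735, 0.678, -0.0]
contact_force: [-2.6, -1.7, 5.6]
gripper_width: 0.261
grasp_force: 61.2
```

move_arm(increments=[0,0,0,0,0.42,0,0,0,0,0.42,0,0,0,0,0.42,0,0,-20,0,0.42,0,0,-35,0,0.42,0,0,-35,0,0.42,0,-20,-35,0,0.42,0,-20,-35,0,0.42])

```text
time: 29.03
tool_pos: [0.5913, 0.1523, 0.1735]
tool_rot: [0.0, 0.736, 0.677, 0.0]
contact_force: [-0.3, 0.6, 0.6]
gripper_width: 0.42
grasp_force: 0.0
```

move_arm(increments=[-35,-15,-10,0,0.42,-35,-15,-10,0,0.42,-35,-15,-10,0,0.42,-35,-15,-10,0,0.42,-35,-15,-10,0,0.42,0,0,0,0,0.42,0,0,0,0,0.42])

```text
time: 29.62
tool_pos: [0.5023, -0.0172, 0.223]
tool_rot: [0.001, 0.737, 0.676, 0.001]
contact_force: [0.8, 0.0, 0.2]
gripper_width: 0.422
grasp_force: 0.0
```

```bash
python3 - <<'E'
from h import *
s,d=shot('wrist','wz.png'); s2,d2=shot('scene','sz.png'); s3,d3=shot('side','sdz.png')
print(s['time'],s['tool_pos'])
# each part's placed centre: dark/colour blob test against expected projection (head tops / housing tops)
exp={'brass':(.654,-.126,.032),'black':(.5582,.1025,.032),'Lout':(.5873,-.1344,.025),'Lin':(.6314,.1492,.025),'handle':(.566,.180,.043),'steel':(.536,-.354,.02)}
for n,dd,ss in (('wrist',d,s),('scene',d2,None),('side',d3,None)):
  for k,p in exp.items():
    u,v=proj(dd,p,ss)
    if 8<u<632 and 8<v<392: 
      i=dd['image'][int(v)-4:int(v)+5,int(u)-4:int(u)+5].reshape(-1,3).mean(0).round(0); print(n,k,(u.round(),v.round()),i)
    else: print(n,k,'out')
# text maps, 1 char per px column pair: dark pixels around handle+knob and Lin in the scene view
def tm(im,u0,u1,v0,v1,st):
  g=cv2.cvtColor(im,cv2.COLOR_BGR2GRAY)
  for v in range(v0,v1,st): print(''.join(' .:-=+*#'[::-1][min(7,g[v,u]//20)] for u in range(u0,u1)))
u,v=proj(d2,(.6,.15,.01)).astype(int); tm(d2['image'],u-48,u+48,v-38,v+40,2)
E
```

```text
29.6167 [ 0.50228753 -0.0172056   0.22301717]
wrist brass (np.float64(466.0), np.float64(253.0)) [ 71. 133. 174.]
wrist black (np.float64(374.0), np.float64(41.0)) [35. 36. 38.]
wrist Lout (np.float64(406.0), np.float64(262.0)) [51. 53. 55.]
wrist Lin out
wrist handle out
wrist steel out
scene brass (np.float64(265.0), np.float64(205.0)) [ 55. 110. 148.]
scene black (np.float64(360.0), np.float64(224.0)) [30. 29. 28.]
scene Lout (np.float64(281.0), np.float64(193.0)) [35. 36. 41.]
scene Lin (np.float64(358.0), np.float64(254.0)) [50. 47. 45.]
scene handle (np.float64(387.0), np.float64(238.0)) [ 92.  99. 100.]
scene steel (np.float64(242.0), np.float64(158.0)) [108. 113. 116.]
side brass (np.float64(382.0), np.float64(210.0)) [ 40.  81. 108.]
side black (np.float64(291.0), np.float64(177.0)) [17. 15. 17.]
side Lout (np.float64(360.0), np.float64(224.0)) [10. 10. 15.]
side Lin (np.float64(307.0), np.float64(164.0)) [34. 29. 26.]
side handle (np.float64(279.0), np.float64(159.0)) [50. 51. 50.]
side steel (np.float64(418.0), np.float64(305.0)) [ 96.  96. 100.]
        ...... ...........
[... 3029 characters left out ...]
===============================+*=:             
====-.                             .=**+++==================================++*=:               
=-::.                                .-+**++==============================+++=:                 
..                                      .-+**++==========================++=.                   
                                          .:=+**++====================+++=.                     
                                             .:=***+=================++:.                       
                                                .-+**++==========++++:                          
                                                   .=+**++======+++-.
```

```bash
python3 -c "
from plant import manip
print(manip.job_done())"
```

```text
the job is handed in; nothing more can be done
None
```

I placed both kits and handed the job in at about 30 s of the 115 s allowed; no verdict came back. Every part touched down on its bay floor before release, and colour checks at the expected spots agreed for all five parts and the untouched silvery knob. I had no picture views left for a final look, so the final pose of the blue kit's latch, its bolt and the handle was not confirmed by eye.

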